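# Lock the tongued board into the bench deck

### The arm

A 6-joint arm with a two-finger parallel gripper is mounted at the origin on a cart in front of the work surface, level with it; the furniture and walls round the work are solid. World frame = base frame: x ahead of the robot, y to its left, z up, the work surface at z = 0. Lengths are in mm, angles in degrees, forces in N, time in s.
With the tool pointing down it reaches from about 325 to 925 mm from the base axis. Payload 3.1 kg.
Tool frame: the origin (TCP) lies at the very end of the fingers, on their centre line; the grasp point (between the pads) lies grasp_offset behind it (grasp_offset is the distance from the TCP to the grasp point, in mm); z points along the fingers, x is the direction in which the jaws open and shut, and the axes are right-handed (so a half turn about z gives the same grasp; the last joint's range is limited). The gripper opens to 85 mm and grips with 20 to 120 N. Pads are 22 mm wide; open, the fingers measure 114 mm over their backs; the gripper's body (76 mm by 85 mm) begins 54 mm behind the grasp point. The pads swing forward as they close: fully open they stand 13 mm farther back than shut.
Start: joints at [-73.637, 12.427, 92.441, -0, 75.132, -6.429], TCP at [242.141, -576.201, 231.3] pointing down, gripper open.
Joint ranges: [-157.48, 157.48], [-44.54, 120.13], [17.64, 146.25], [-64.5, 244.5], [7.68, 150.69], [-147.95, 147.95]. Speed limits (degrees/s): [159.86, 159.86, 180, 180, 180, 180].

### API

Orientations are given as [roll, pitch, yaw] about the fixed x, y, z axes, in that order (R = Rz(yaw) Ry(pitch) Rx(roll)).
In Python, from station import * gives the robot as it stands. Calls block until the motion is done:
- goto(position, orientation): joint-space move of the TCP to a pose.
- move_l(position, attitude=None, speed=150): straight line of the TCP; attitude=None keeps the orientation; speed is the mean speed in mm/s.
- move_j(angles): joint-space move.
- grip(opening, squeeze=None): finger opening in mm; squeeze is the grip in N (None keeps the last); returns when the fingers have stopped.
- wait(seconds).
- solve_ik(position, orientation): joint angles nearest the present ones, or None.
- get_obs(): the state.
- get_image(name): name is "side" or "top"; returns the picture (480x640x3 uint8, red, green, blue); there is no depth.
- get_calibration(name): a dict with "fx", "fy", "cx", "cy" (pixels), "R" (3x3) and "t" (3): a world point X has camera coordinates R X + t. Camera axes: x right, y down, z forward; pixel columns grow to the right and rows downward; lengths in mm; the calibration is good to about 2 mm. A picture is of the moment at which its call begins. get_calibration takes no time and is no camera call.
A pose or a line that the arm cannot do raises Unreachable and nothing moves.
- sign_off(): hands the job in, once; it reports no verdict.
Trained networks look in the newest picture that a camera, given by its name, has taken for a name from the list of things; names that differ only in an ending like _2 or _b are one class to them, and where a whole thing is asked for, a point or a joint stands for the part that bears it (a point fixed in the world has none). Each returns a list of dicts, best first, with "score" (0 to 1); they miss things now and then, are a little off and sometimes report something else, mostly with a low value. They report only what shows in the picture. A call takes as long as a camera call.
- spot_in(name, camera): "extent" ([centre column, centre row, width, height] in pixels, round what is visible of it).
- regions_of(name, camera): "region" (480x640 bool, what is visible of it) and "extent" ([centre column, centre row, width, height] in pixels, round what is visible of it).
The state is a dict: "t": time; "joint_pos": joint angles; "qvel": joint speeds; "effort": joint torques, N m; "tcp_pos": TCP position; "ee_rot": TCP orientation; "wrist_force": force on the tool from outside, world axes, zero at the start; "moment": the same for the moment, N m; "grip_width": finger opening in mm.
Only numpy, scipy, OpenCV 4.12 (cv2) and the standard library are available. Lean on these libraries where they do the work, as an engineer would, in place of code of your own. Each camera call takes 0.05 s, during which the arm holds its last target. There are 200 camera calls.

### The job

Take the deck board with the orange tongue by its black grip bar, angle it so that the tongue goes down into the groove of the bench deck while the far edge is still raised, then lower it flat so that it lies fully down in the bay, flush with the front strip, and let go. Leave the plain board without a tongue where it lies.

Things in the scene. Friction and masses are not known exactly. Their poses are not given: they have to be found in the camera images.
- deck: Fixed low deck, mm: origin on the bench under the bay's centre, x from groove to far wall (away from robot), z up. Bay: floor z 6, x -46.5 to 46.5, 100 wide in y; side rails to z 16, far wall to z 18, 10 thick. Blue front strip x -82.5 to -46.5, top z 24; under its 5 thick lip the groove, open to the bay: z 6 to 19, x -72.5 to -46.5, 102 wide. Board home: board origin at (0, 0, 6), axes parallel.
- tongued_board: Loose blue board 80 x 80 x 18 mm, about 0.2 kg, orange tongue on its -x edge. Origin: centre of the underside of the 80 x 80 body, z up. Black grip bar on its middle along y: 14 mm thick (x), 50 long (y), z 18 to 50 mm; grip it across x. Starts flat on the bench, tongue toward the robot (yaw within 12 degrees).
- plain_board: Bystander: the same blue board (80 x 80 x 18 mm, same grip bar and origin) but without any tongue. It lies beside the tongued board; the two may change places.
- tongue_tip (a point): Middle of the end of the orange tongue, at (-58, 0, 3) mm of the tongued board, axes as the board's. Tongue: x -40 to -58, 76 wide (y), z 0 to 6 mm. The bay is too short for board and tongue laid in flat: tilt the board about 15 to 20 degrees, tongue end down, move the tongue toward the robot under the lip, then level the board.

How it is judged:
By the outcome, as a careful person would: the job done as asked, in the order asked, and still so for the second after the job is handed in, with the robot touching nothing.
It also fails if it takes over 35 s, if anything falls off the work surface, if the arm or the gripper's body presses on something with over 40 N, if the wrist force passes 120 N, or if a joint passes its speed limit or range.

## Working session

There is one attempt and no reset: what is moved stays moved. The work goes in short steps, each a Python script; the robot and the scene stay as the last script left them, time stands still between calls to the robot, and variables do not carry over. Pictures are saved under pics/ and viewed, about 8 in all and at most 12, crops included, and the job is handed in when it is done.

```bash
ls; mkdir -p pics; python3 - <<'E'
from station import *
import cv2,numpy as np
o=get_obs();print({k:o[k] for k in o})
for c in("side","top"):
    im=get_image(c);cv2.imwrite(f"pics/{c}0.png",im[:,:,::-1])
    k=get_calibration(c);print(c,k["fx"],k["cx"],k["cy"],np.array(k["R"]).round(3).tolist(),k["t"], (-np.array(k["R"]).T@k["t"]).round())
    for n in("deck","tongued_board","plain_board","tongue_tip"):
        for r in regions_of(n,c)[:3]:print(n,round(r["score"],2),np.round(r["extent"]),r["region"].sum())
try: print(grasp_offset)
except Exception as e:print(e)
E
```

```text
pics
{'t': 0.0, 'joint_pos': array([-7.36380162e+01,  1.24787956e+01,  9.25307274e+01,  7.84051472e-04,
        7.51323183e+01, -6.42772009e+00]), 'qvel': array([-0.03027877,  0.02630251,  0.06355259, -0.12834964, -0.01171507,
        0.04762684]), 'effort': array([-2.62040039e-04, -3.96849132e+01, -3.03853047e+01, -1.90749688e-04,
        9.61995567e-03, -2.41486383e-06]), 'tcp_pos': array([ 241.88942183, -575.3863331 ,  229.92572566]), 'ee_rot': array([-1.79983368e+02,  1.40864869e-01, -6.72104778e+01]), 'wrist_force': array([-0.3405635 ,  0.18345026,  0.36011157]), 'moment': array([-0.02225717, -0.04425698,  0.01613802]), 'grip_width': 85.22091757615475}
side 609.6920418208236 321.65859562935503 246.7570435403698 [[-0.114, -0.993, 0.015], [-0.706, 0.071, -0.704], [0.699, -0.091, -0.71]] [375.14343994 337.68508342 687.94792833] [-199.  411.  721.]
deck 0.84 [412. 240. 100.  76.] 4739
tongued_board 0.56 [242. 248.  58.  47.] 2464
plain_board 0.65 [329. 266.  54.  46.] 2292
tongue_tip 0.92 [242. 246.  59.  50.] 2379
top 481.05894414604745 319.21043440867294 241.4863873819786 [[-0.025, -0.999, 0.037], [-0.994, 0.021, -0.106], [0.105, -0.039, -0.994]] [305.7017369  434.68355103 857.88528238] [350. 330. 887.]
deck 0.92 [383. 208.  80.  85.] 4839
tongued_board 0.78 [234. 204.  47.  58.] 2325
tongued_board 0.31 [307. 234.  44.  42.] 1922
plain_board 0.97 [308. 235.  43.  44.] 1886
tongue_tip 0.57 [234. 203.  50.  60.] 2366
18.700000000000003
```

```bash
python3 - <<'E'
import cv2
a=cv2.imread("pics/top0.png")[150:270,190:440];b=cv2.imread("pics/side0.png")[190:310,200:470]
cv2.imwrite("pics/a.png",cv2.resize(a,None,fx=3.2,fy=3.2,interpolation=2));cv2.imwrite("pics/b.png",cv2.resize(b,None,fx=2.96,fy=2.96,interpolation=2))
E
```

```text
(no output)
```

View pics/a.png

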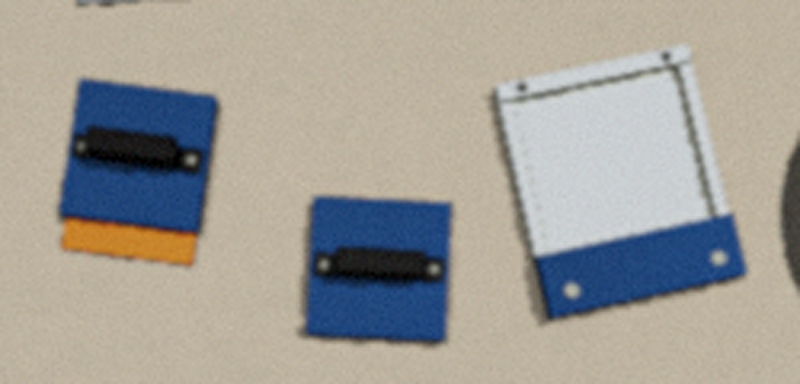

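View pics/b.png

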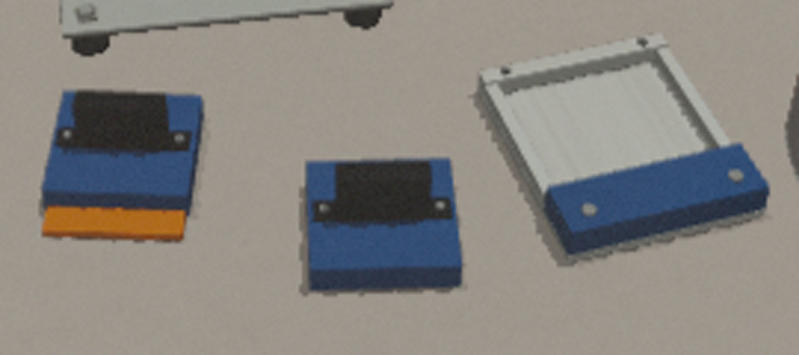

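The top picture shows the tongued board at the left (about px 233,203, orange tongue at row 224), the plain board at 308,235, and the deck at the right with its blue strip toward the robot. Next I fit poses to the colour silhouettes in both views.

```bash
cat > fit.py <<'E'
import numpy as np,cv2
from scipy.optimize import minimize
from scipy.spatial.transform import Rotation as Ro
S=8
def box(x0,x1,y0,y1,z0,z1): return np.array([[x,y,z] for x in(x0,x1) for y in(y0,y1) for z in(z0,z1)],float)
TONGUE=box(-58,-40,-38,38,0,6);BODY=box(-40,40,-40,40,0,18);BAR=box(-7,7,-25,25,18,50)
STRIP=box(-82.5,-46.5,-60,60,0,24)
DECK=[STRIP,box(-46.5,56.5,-60,60,0,16),box(46.5,56.5,-60,60,0,18)]
def proj(k,X):
    c=X@np.array(k["R"]).T+k["t"]
    return np.c_[k["fx"]*c[:,0]/c[:,2]+k["cx"],k["fy"]*c[:,1]/c[:,2]+k["cy"]]
def T(p,X): # p: x,y,yaw[,z,pitch]
    z=p[3] if len(p)>3 else 0; pt=p[4] if len(p)>4 else 0
    return Ro.from_euler('xyz',[0,pt,p[2]],degrees=True).apply(X)+[p[0],p[1],z]
def render(k,p,parts,win):
    m=np.zeros(((win[3]-win[1])*S,(win[2]-win[0])*S),np.uint8)
    for X in parts:
        uv=(proj(k,T(p,X))-[win[0],win[1]]+.5)*S
        cv2.fillConvexPoly(m,cv2.convexHull(np.round(uv).astype(np.int32)),1)
    return cv2.resize(m.astype(np.float32),(win[2]-win[0],win[3]-win[1]),interpolation=cv2.INTER_AREA)
def masks(im):
    h=cv2.cvtColor(cv2.GaussianBlur(im,(3,3),0),cv2.COLOR_RGB2HSV);H,s,v=cv2.split(h)
    return dict(blue=(H>95)&(H<130)&(s>120),orange=(H>5)&(H<25)&(s>150),dark=v<55,white=(s<28)&(v>110))
def fit(views,p0,steps):
    # views: list of (calib, mask(full img), parts, window)
    def cost(p): return sum(np.abs(render(k,p,pa,w)-m[w[1]:w[3],w[0]:w[2]]).sum() for k,m,pa,w in views)
    p=np.array(p0,float)
    for sc in(1,.4):
        sim=np.vstack([p]+[p+np.eye(len(p))[i]*steps[i]*sc for i in range(len(p))])
        r=minimize(cost,p,method="Nelder-Mead",options=dict(initial_simplex=sim,xatol=.02,fatol=.1));p=r.x
    return p,r.fun,sum(m[w[1]:w[3],w[0]:w[2]].sum() for k,m,pa,w in views)
def ray(k,uv,z):
    R=np.array(k["R"]);c=-R.T@k["t"];d=R.T@[(uv[0]-k["cx"])/k["fx"],(uv[1]-k["cy"])/k["fy"],1]
    return c+d*(z-c[2])/d[2]
E
python3 - <<'E'
from fit import *
from station import get_calibration
K={c:get_calibration(c) for c in("side","top")}
I={c:cv2.imread(f"pics/{c}0.png")[:,:,::-1] for c in K};M={c:masks(I[c]) for c in K}
W={"tb":{"top":(205,168,264,240),"side":(208,215,276,277)},"deck":{"top":(335,157,430,256),"side":(352,195,466,288)},"pb":{"top":(278,203,335,262),"side":(296,238,362,292)}}
init={"tb":[*ray(K["top"],(234,200),10)[:2],-8],"deck":[*ray(K["top"],(378,200),10)[:2],12],"pb":[*ray(K["top"],(308,235),10)[:2],0]}
for o in W:
  for cams in(["top"],["side"],["top","side"]):
    V=[]
    for c in cams:
        m=M[c];w=W[o][c]
        if o=="tb": V+=[(K[c],(m["blue"]|m["orange"]|m["dark"]),[TONGUE,BODY,BAR],w)]
        if o=="pb": V+=[(K[c],(m["blue"]|m["dark"]),[BODY,BAR],w)]
        if o=="deck": V+=[(K[c],m["blue"],[STRIP],w)]
    p,f,n=fit(V,init[o],[8,8,4]);print(o,cams,p.round(2),round(f),n)
    init[o]=p if len(cams)>1 else init[o]
  for c in K:
    parts={"tb":[TONGUE,BODY,BAR],"pb":[BODY,BAR],"deck":DECK}[o]
    for X in parts: cv2.polylines(J:=I[c] if I[c].flags.c_contiguous else I.__setitem__(c,I[c].copy()) or I[c],[cv2.convexHull(np.round(proj(K[c],T(init[o],X))*16).astype(np.int32))],True,(255,0,0),1,cv2.LINE_AA,4)
a=I["top"][150:270,190:440,::-1];b=I["side"][190:310,200:450,::-1]
cv2.imwrite("pics/c.png",cv2.resize(np.vstack([a,b]),None,fx=2.5,fy=2.5,interpolation=2))
E
```

```text
tb ['top'] [524.85 452.1   -8.77] 317 2108
tb ['side'] [528.24 451.08  -6.6 ] 696 1813
tb ['top', 'side'] [525.88 451.73  -7.48] 1028 3921
deck ['top'] [518.28 179.92  12.3 ] 284 1091
deck ['side'] [531.98 177.76  19.96] 961 1035
deck ['top', 'side'] [518.01 180.63  12.85] 1325 2126
pb ['top'] [456.56 315.63  -3.18] 242 1716
pb ['side'] [474.73 311.46  -4.78] 651 1503
pb ['top', 'side'] [458.48 315.74  -4.5 ] 999 3219
```

View pics/c.png

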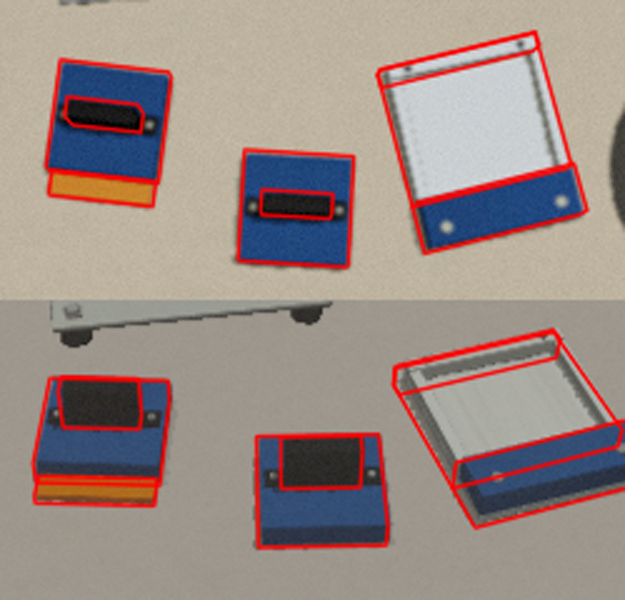

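```bash
cat >> fit.py <<'E'
def masks(im):
    f=cv2.GaussianBlur(im,(3,3),0).astype(int);d=f[...,2]-f[...,0]
    return dict(blue=d>15,orange=d<-80,dark=f.max(2)<65)
E
python3 - <<'E'
from fit import *
from station import get_calibration
K={c:get_calibration(c) for c in("side","top")}
I={c:cv2.imread(f"pics/{c}0.png")[:,:,::-1].copy() for c in K};M={c:masks(I[c]) for c in K}
W={"tb":{"top":(205,168,264,240),"side":(208,215,276,277)},"deck":{"top":(335,157,430,256),"side":(352,195,466,288)},"pb":{"top":(278,203,335,262),"side":(296,238,362,292)}}
init={"tb":[525,452,-8],"deck":[518,180,12.5],"pb":[457,315,-3]}
for o in W:
  for cams in(["top"],["side"],["top","side"]):
    V=[]
    for c in cams:
        m=M[c];w=W[o][c]
        if o=="tb": V+=[(K[c],(m["blue"]|m["orange"]|m["dark"]),[TONGUE,BODY,BAR],w),(K[c],m["orange"],[TONGUE],w)][:1]
        if o=="pb": V+=[(K[c],(m["blue"]|m["dark"]),[BODY,BAR],w)]
        if o=="deck":
            mm=m["blue"].astype(np.uint8); mm=cv2.morphologyEx(mm,cv2.MORPH_CLOSE,np.ones((7,7)));n,l,s,_=cv2.connectedComponentsWithStats(mm[w[1]:w[3],w[0]:w[2]])
            j=1+s[1:,4].argmax();q=np.zeros(mm.shape,bool);q[w[1]:w[3],w[0]:w[2]]=l==j;V+=[(K[c],q,[STRIP],w)]; m["deck"]=q
    p,f,n=fit(V,init[o],[8,8,4]);print(o,cams,p.round(2),round(f),n)
    init[o]=p if len(cams)>1 else init[o]
  for c in K:
    for X in {"tb":[TONGUE,BODY,BAR],"pb":[BODY,BAR],"deck":DECK}[o]: cv2.polylines(I[c],[cv2.convexHull(np.round(proj(K[c],T(init[o],X))*16).astype(np.int32))],True,(255,0,0),1,cv2.LINE_AA,4)
a=I["top"][150:270,205:435,::-1];b=I["side"][190:310,350:470,::-1]
b2=np.where((M["side"]["blue"]|M["side"]["dark"])[190:310,350:460,None],255,0).repeat(3,2).astype(np.uint8)
cv2.imwrite("pics/d.png",cv2.resize(np.vstack([a,np.hstack([b,b2])]),None,fx=2.5,fy=2.5,interpolation=2))
E
```

```text
tb ['top'] [525.24 452.32  -8.48] 161 2267
tb ['side'] [530.36 450.16  -8.63] 283 2227
tb ['top', 'side'] [525.65 451.49  -8.67] 488 4494
deck ['top'] [519.22 178.68  11.19] 105 1330
deck ['side'] [524.31 176.76  14.13] 294 1677
deck ['top', 'side'] [520.35 176.54  11.46] 473 3007
pb ['top'] [457.16 315.95  -4.29] 79 1899
pb ['side'] [460.63 313.99  -4.42] 149 2116
pb ['top', 'side'] [457.57 315.06  -4.5 ] 310 4015
```

View pics/d.png

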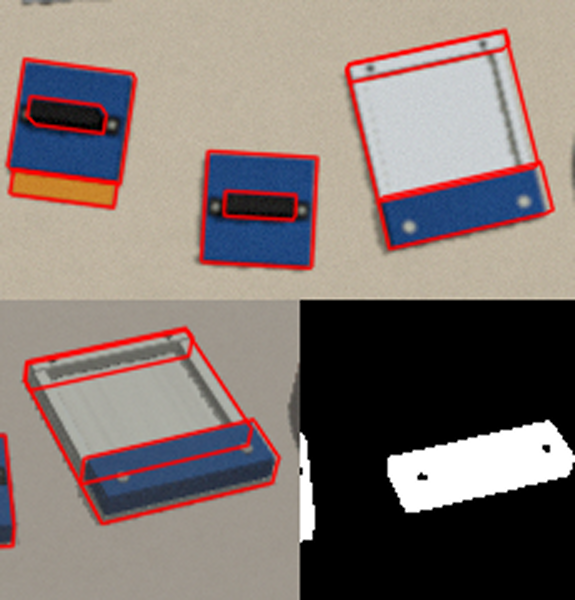

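The overlay matches in the top view; the side camera is shifted by a constant (about +4,−2 mm) for all three things, so the relative poses agree to under 1 mm. I'll check the surroundings before moving.

```bash
python3 - <<'E'
import cv2,numpy as np
a=cv2.imread("pics/top0.png");b=cv2.imread("pics/side0.png")
cv2.imwrite("pics/e.png",cv2.resize(np.hstack([a,b]),(800,300),interpolation=3))
E
```

```text
(no output)
```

View pics/e.png

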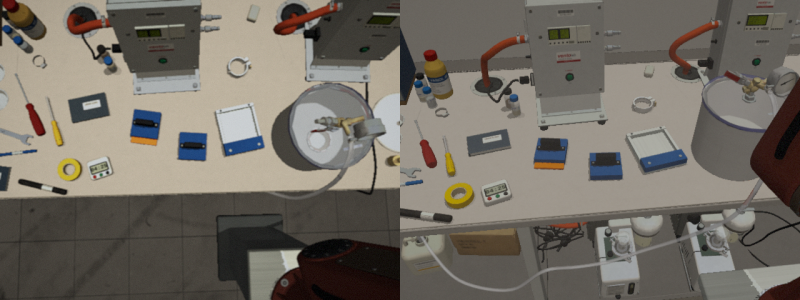

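```bash
cat > rb.py <<'E'
from station import *
import numpy as np
from scipy.spatial.transform import Rotation as Ro
def pose(yaw,tilt):  # board yaw, far-edge-up tilt -> tool rpy (tool x = board x, tool z = -board z)
    return (Ro.from_euler('xyz',[0,-tilt,yaw],degrees=True)*Ro.from_euler('x',180,degrees=True)).as_euler('xyz',degrees=True).tolist()
def tcp(b,yaw,tilt,h): # board origin b (world) -> TCP, h = TCP height in board frame
    return (np.array(b)+Ro.from_euler('xyz',[0,-tilt,yaw],degrees=True).apply([0,0,h])).tolist()
def D(p,deck): # deck frame -> world
    return Ro.from_euler('z',deck[2],degrees=True).apply(p)+[deck[0],deck[1],0]
E
python3 - <<'E'
from rb import *
deck=[521.5,177.8,12.3]
print(pose(-8.6,0),solve_ik([527.5,451.2,150],pose(-8.6,0)),solve_ik([527.5,451.2,23],pose(-8.6,0)))
for bx,bz,t in((14,90,18),(14,25,18),(0,25,18),(0,6,0)):print(solve_ik(tcp(D([bx,0,bz],deck),12.3,t,23),pose(12.3,t)))
E
```

```text
[180.0, 0.0, -8.6] [ 3.47544640e+01  2.46779413e+01  8.58298062e+01 -2.54444375e-14
  6.94922525e+01  4.33544640e+01] [ 3.47544640e+01  3.33001355e+01  8.85916718e+01 -2.54444375e-14
  5.81081927e+01  4.33544640e+01]
[ 11.38055648   2.30627697 119.6228196    0.44132528  40.07390885
  -1.21216125]
[ 11.38055648   9.18183068 120.97912217   0.5385223   31.84234953
  -1.33192996]
[ 11.3516394    7.63503599 122.7924629    0.55965301  31.57602708
  -1.37875074]
[ 1.15272836e+01  1.85796848e+01  1.09416585e+02 -2.54444375e-14
  5.20037299e+01 -7.72716407e-01]
```

The full view shows a tall pot with valve (top px ~528,205) just right of the deck, between the start pose and the boards, and an instrument box behind the tongued board. I'll retract, go high, then swing round.

```bash
python3 - <<'E'
from rb import *
from fit import ray
k=get_calibration("top");s=get_calibration("side")
for n,uv in(("potleft",(462,205)),("potfront",(528,272)),("plate",(260,150)),("valve",(560,215))):print(n,[ray(k,uv,z).round() for z in(10,150,300)])
print("side valve/rim",[ray(s,uv,z).round() for uv in((582,140),(478,160)) for z in(150,300)])
def ik(r,a,z,yaw): return solve_ik([r*np.cos(np.radians(a)),r*np.sin(np.radians(a)),z],[180,0,yaw])
for a in(-73.6,35): print(ik(370,a,420,a+6 if a<0 else -8.6), ik(340,a,420,a))
E
```

```text
potleft [array([505.,  26.,  10.]), array([481.,  75., 150.]), array([454., 127., 300.])]
potfront [array([377., -90.,  10.]), array([373., -23., 150.]), array([368.,  49., 300.])]
plate [array([616., 402.,  10.]), array([574., 390., 150.]), array([528., 378., 300.])]
valve [array([ 483., -159.,   10.]), array([462., -81., 150.]), array([439.,   3., 300.])]
side valve/rim [array([ 562., -107.,  150.]), array([362.,  29., 300.]), array([526.,  76., 150.]), array([335., 164., 300.])]
[-8.45054700e+01 -2.57380560e+01  1.07341907e+02 -2.54444375e-14
  9.83961489e+01 -1.69054700e+01] [-8.54811560e+01 -2.99881741e+01  1.09981198e+02 -2.54444375e-14
  1.00006976e+02 -1.18811560e+01]
[ 2.40945300e+01 -2.57380560e+01  1.07341907e+02 -2.54444375e-14
  9.83961489e+01  3.26945300e+01] [ 2.31188440e+01 -2.99881741e+01  1.09981198e+02 -2.54444375e-14
  1.00006976e+02 -1.18811560e+01]
```

```bash
python3 - <<'E'
from rb import *
j=solve_ik([370*np.cos(np.radians(-73.6)),370*np.sin(np.radians(-73.6)),420],[180,0,-67.6]); move_j(j)
j2=solve_ik([370*np.cos(np.radians(35)),370*np.sin(np.radians(35)),420],pose(-8.6,0)); move_j(j2)
goto([527.5,451.2,140],pose(-8.6,0)); grip(60,60)
o=get_obs();print(o["t"],o["tcp_pos"].round(1),o["ee_rot"].round(2),o["wrist_force"].round(1))
move_l([527.5,451.2,24.5],speed=150)
o=get_obs();print(o["t"],o["tcp_pos"].round(1),o["ee_rot"].round(2),o["wrist_force"].round(1))
import cv2
im=np.hstack([get_image("top")[130:290,170:330],get_image("side")[170:330,160:320]])
cv2.imwrite("pics/f.png",cv2.resize(im[:,:,::-1],None,fx=2.5,fy=2.5,interpolation=2))
E
```

```text
5.8333 [527.6 451.2 140.8] [-1.7996e+02 -4.0000e-02 -8.6100e+00] [ 0.5 -0.6  0.5]
6.75 [528.4 451.9  25.7] [-1.7991e+02 -9.0000e-02 -8.6000e+00] [ 0.4  0.2 -0.3]
```

View pics/f.png

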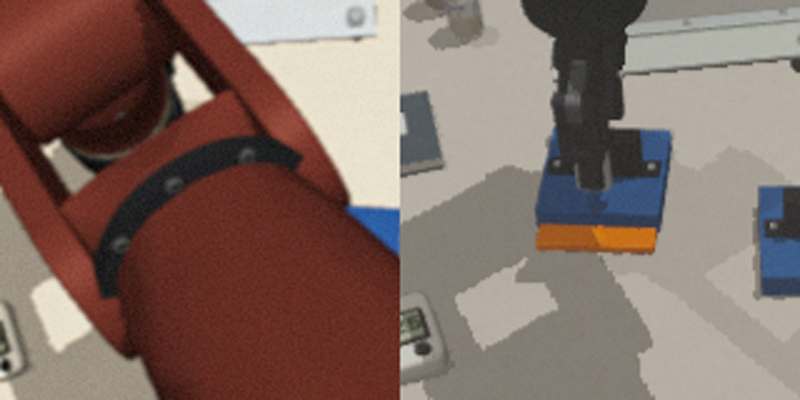

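The side view shows the open fingers straddling the bar, near finger about 4 mm to the left of the bar's middle (px 593 vs 600), which is acceptable. Grip and lift.

```bash
python3 - <<'E'
from rb import *
def show(m):
    o=get_obs();print(m,round(o["t"],2),o["tcp_pos"].round(1),o["ee_rot"].round(2),o["wrist_force"].round(1),o["moment"].round(2),round(o["grip_width"],1))
grip(0,70);show("gripped")
move_l([527.5,451.2,130],speed=200);show("up")
deck=[521.5,177.8,12.3]
goto(tcp(D([14,0,85],deck),12.3,0,24.5),pose(12.3,0));show("over")
goto(tcp(D([14,0,85],deck),12.3,18,24.5),pose(12.3,18));show("tilted")
import cv2
for c in("top","side"):cv2.imwrite(f"pics/{c}1.png",get_image(c)[:,:,::-1])
for n in("tongued_board","deck"):
  for r in regions_of(n,"side")[:2]:print(n,round(r["score"],2),np.round(r["extent"]))
im=cv2.imread("pics/side1.png")[150:310,310:490];cv2.imwrite("pics/g.png",cv2.resize(im,None,fx=3.5,fy=3.5,interpolation=2))
E
```

```text
gripped 7.33 [527.9 451.5  25.2] [-1.7995e+02 -5.0000e-02 -8.6000e+00] [-0.4  0.2  2.5] [-0.02  0.05 -0.04] 12.9
up 8.01 [526.5 450.5 128.5] [ 1.799e+02  1.100e-01 -8.600e+00] [ 0.1 -0.3 -2.2] [0.   0.03 0.03] 12.6
over 9.07 [535.  181.4 108.9] [-1.7997e+02  3.0000e-02  1.2290e+01] [ 0.3 -0.1 -1.2] [ 0.01 -0.    0.03] 12.6
tilted 9.52 [527.5 180.2 108.5] [-179.99  -17.94   12.38] [ 0.1  0.6 -0.2] [-0.    0.22 -0.  ] 12.9
tongued_board 0.64 [408. 197.  68.  60.]
deck 0.88 [411. 242.  96.  68.]
```

View pics/g.png

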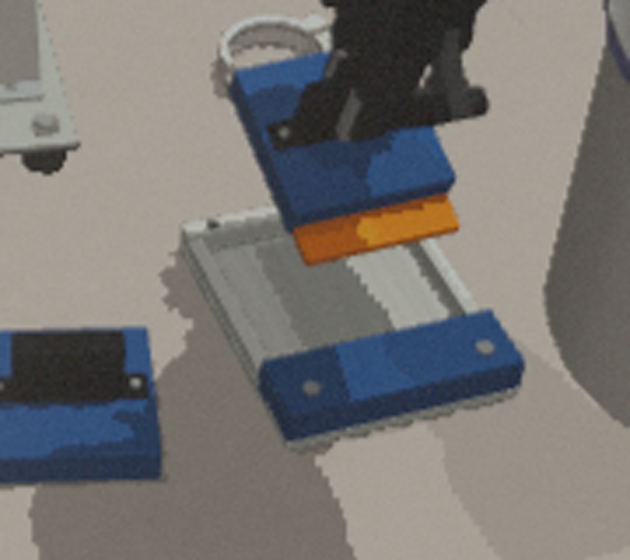

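The side view shows the board held and tilted 18° with the orange tongue down, above the bay (tongue end corners at full-image px 397,225 and 441,215; deck strip back-top corners at 384,253 and 451,239). I compare these with the predictions.

```bash
python3 - <<'E'
from rb import *
from fit import proj,T
from scipy.optimize import least_squares
k=get_calibration("side");o=get_obs()
R=Ro.from_euler('xyz',o["ee_rot"],degrees=True)*Ro.from_euler('x',180,degrees=True)
h=25.2
b=o["tcp_pos"]-R.apply([0,0,h]);print("board",b.round(1),R.as_euler('xyz',degrees=True).round(1))
L=np.array([[-58,38,0],[-58,-38,0.]]);obs=np.array([[397.1,225.1],[440.9,215.1]])
f=lambda q:(proj(k,R.apply(L+[0,q[1],0])+b+[q[0],q[2],0])-obs)
print("resid board",f([0,0,0]).round(1).tolist())
P=np.array([[-46.5,60,24],[-46.5,-60,24],[-82.5,60,0],[-82.5,-60,0.]]);ob=np.array([[384.3,253.4],[450.9,239.4],[392.9,275.1],[459.1,260.9]])
r=least_squares(lambda p:(proj(k,T(p,P))-ob).ravel(),[521,178,12]);print("deck side",r.x.round(1),r.fun.round(1))
r2=least_squares(lambda q:(proj(k,R.apply(L)+b+[q[0],q[1],0])-obs).ravel(),[0,0]);print("board xy shift for side cam",r2.x.round(1),r2.fun.round(1))
E
```

```text
board [537.9 181.6  85.8] [  0.  -18.1  12.3]
resid board [[-1.1, 1.4], [-1.1, 1.3]]
deck side [522.1 174.2  11.4] [-0.  -1.4  1.1 -2.8 -1.4  2.9  0.4  0.9]
board xy shift for side cam [ 3.  -2.4] [ 0.1  0.  -0.1 -0. ]
```

Board and deck agree within about 2 mm, against a slack of several mm. Insert, with position feedback.

```bash
cat > ins.py <<'E'
from rb import *
deck=[520.8,178,12.2];h=25.2
def go(bx,bz,t,speed,m,corr=np.zeros(3)):
    tgt=np.array(tcp(D([bx,0,bz],deck),deck[2],t,h));move_l((tgt+corr).tolist(),pose(deck[2],t),speed=speed)
    o=get_obs();print(m,round(o["t"],2),"err",(o["tcp_pos"]-tgt).round(1),o["ee_rot"].round(1),"F",o["wrist_force"].round(1),"M",o["moment"].round(2))
    return o,tgt-o["tcp_pos"]
E
python3 - <<'E'
from ins import *
go(15,60,18,120,"above")
go(15,30,18,60,"in"); wait(.2)
o,e=go(15,26,18,40,"in2"); wait(.2); o,e=go(15,26,18,40,"in3",e*.7)
o,e=go(1,26,18,40,"under")
import cv2
im=get_image("side")[170:310,350:490];cv2.imwrite("pics/h.png",cv2.resize(im[:,:,::-1],None,fx=4,fy=4,interpolation=2))
E
```

```text
above 10.07 err [-0.3 -0.1 -0.9] [-180.   -17.9   12.2] F [ 0.9  0.3 -2. ] M [-0.04  0.24  0.02]
in 10.72 err [-0.1 -0.  -0.3] [-180.   -18.    12.2] F [ 0.1  0.7 -1. ] M [-0.1   0.24  0.07]
in2 11.17 err [-0.4 -0.1 -0.4] [-180.   -18.    12.2] F [ 0.1 -0.2 -1. ] M [-0.07  0.21 -0.04]
in3 11.62 err [0.4 0.  0.4] [180.  -18.   12.2] F [-0.5  0.3 -1.4] M [-0.07  0.23 -0.03]
under 12.12 err [-0.3 -0.  -0. ] [-180.   -18.    12.2] F [-1.3 -0.5 -1.7] M [-0.05  0.24 -0.03]
```

View pics/h.png

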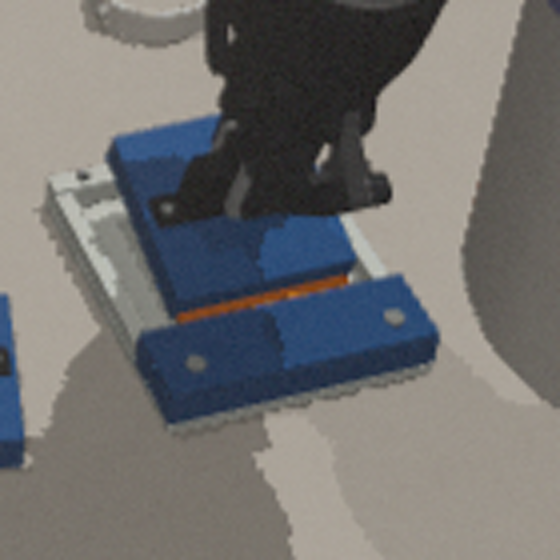

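The picture shows the tongue under the lip (only a thin orange sliver visible at about px 415,245), the far edge raised, and the board centred between the rails. No contact forces. Lower flat.

```bash
python3 - <<'E'
from ins import *
s=lambda a:6+58*np.sin(np.radians(a))+1.2
for a in(14,10,6,3): o,e=go(0.5,s(a),a,40,a)
o,e=go(0.5,7,0,30,"flat");wait(.2)
o,e=go(0.5,6,0,20,"down",e*.7)
if o["wrist_force"][2]<3 and o["tcp_pos"][2]>h+6.2: o,e=go(0.5,5.5,0,20,"down2",e*.7)
import cv2
im=get_image("side")[170:310,350:490];cv2.imwrite("pics/i.png",cv2.resize(im[:,:,::-1],None,fx=4,fy=4,interpolation=2))
E
```

```text
14 12.43 err [1.7 0.3 0.7] [180.  -14.2  12.2] F [ 0.1  0.1 -1.9] M [-0.07  0.16 -0.  ]
10 12.68 err [1.2 0.2 0.4] [180.  -10.2  12.2] F [ 0.3 -0.3 -2.4] M [-0.04  0.11 -0.02]
6 12.93 err [0.7 0.1 0.2] [180.   -6.2  12.2] F [-0.6 -0.7 -2.2] M [-0.03  0.07 -0.02]
3 13.18 err [0.3 0.1 0.1] [-180.    -3.1   12.2] F [ 1.1 -0.2 -1.9] M [-0.01  0.08  0.01]
flat 13.45 err [0.2 0.  0.1] [ 1.80e+02 -1.00e-01  1.22e+01] F [-0.5  0.1 -1.4] M [-0.05 -0.01  0.04]
down 13.9 err [-0.3 -0.1 -0. ] [-180.    -0.    12.2] F [ 0.3 -0.5 -1.1] M [ 0.02  0.03 -0.  ]
```

View pics/i.png

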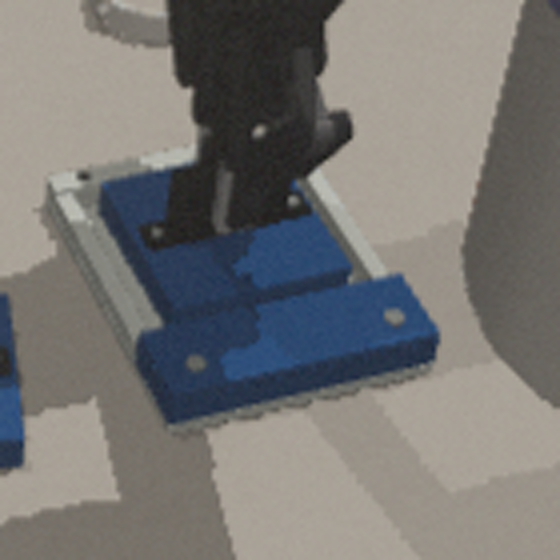

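The board lies level in the bay, its top flush with the strip, but the force still shows some of its weight hanging. I'll lower until there is contact, then release and retreat.

```bash
python3 - <<'E'
from ins import *
for bz in(5.6,5.2,4.8,4.4,4,3.6,3.2,2.8):
    o,e=go(0.5,bz,0,10,bz); wait(.1)
    if get_obs()["wrist_force"][2]>3: break
grip(40);wait(.3)
p=get_obs()["tcp_pos"];move_l([p[0],p[1],150],speed=120)
o=get_obs();print(o["t"],o["tcp_pos"].round(1),o["wrist_force"].round(1),o["grip_width"])
goto([360,330,300],pose(0,0))
import cv2
for c in("top","side"):cv2.imwrite(f"pics/{c}2.png",get_image(c)[:,:,::-1])
im=np.hstack([cv2.imread("pics/top2.png")[150:270,260:440],cv2.imread("pics/side2.png")[180:300,310:480]]);cv2.imwrite("pics/j.png",cv2.resize(im,None,fx=2.28,fy=2.28,interpolation=2))
for n in("tongued_board","plain_board"):
  for r in spot_in(n,"side")[:2]:print(n,round(r["score"],2),np.round(r["extent"]))
E
```

```text
5.6 14.2 err [-0.   0.   0.4] [180.    0.   12.2] F [-2.3 -0.7  2.1] M [-0.05  0.38  0.01]
16.1167 [520.5 177.9 148.9] [ 0.5  0.5 -0.1] 40.06294799629729
tongued_board 0.93 [406. 231.  65.  44.]
plain_board 0.96 [328. 265.  52.  46.]
```

View pics/j.png

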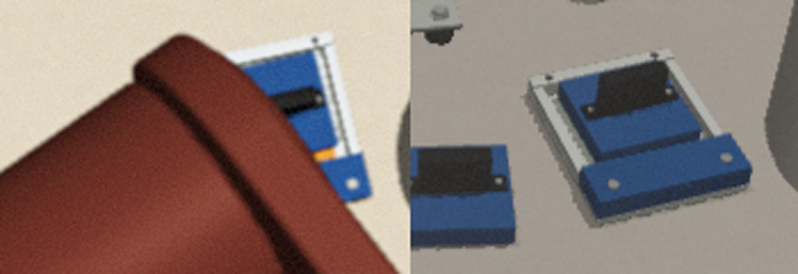

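```bash
python3 - <<'E'
from fit import *
from station import get_calibration
k=get_calibration("side");m=masks(cv2.imread("pics/side2.png")[:,:,::-1].copy())
w=(352,195,466,288)
q=(m["blue"]|m["dark"])
# board+bar+strip jointly, strip fixed at side-fit deck
from scipy.optimize import minimize
q=cv2.morphologyEx(q.astype(np.uint8),cv2.MORPH_CLOSE,np.ones((3,3))).astype(bool)
Q=q[w[1]:w[3],w[0]:w[2]]
def cost(p):
    d=p[:3]; R=render(k,d,[STRIP],w); c,s=np.cos(np.radians(d[2])),np.sin(np.radians(d[2]))
    b=[d[0]+c*p[3]-s*p[4],d[1]+s*p[3]+c*p[4],d[2]+p[5],p[6],p[7]]
    return np.abs(np.maximum(R,render(k,b,[BODY,BAR],w))-Q).sum()
p=np.array([523,176.5,12.5,0,0,0,6,0.])
for sc in(4,2,1):p=minimize(cost,p,method="Nelder-Mead",options=dict(initial_simplex=np.vstack([p]+[p+np.eye(8)[i]*sc for i in range(8)]),maxiter=1500)).x
print("deck",p[:3].round(1),"board in deck x,y,yaw,z,pitch",p[3:].round(1),round(cost(p)),Q.sum())
E
```

```text
deck [526.7 175.7  12.1] board in deck x,y,yaw,z,pitch [-2.3 -0.9 -2.1  2.9  0.4] 357 3631
```

```bash
python3 -c "
from station import *
sign_off();print(get_obs()['t'])"
```

```text
the job is handed in; nothing more can be done
the job is handed in; nothing more can be done
```

The tongued board is in the bay and released. I gripped it by the black bar and tilted it 18° with the tongue down. I then slid the tongue about 14 mm under the lip, lowered the board flat and handed the job in at about 17 s. The plain board was not touched.

**What the last checks showed:**
- **Seating:** the board met the bay floor within about 0.5 mm of the expected height, level to 0.1° by the arm's own reading. The force reading there was only about 2 N.
- **Appearance:** the last side picture shows the board flush with the blue strip. Only the expected gap remains, with a sliver of orange showing in it from above.
- **Plain board:** the network found it where it was at the start, within a pixel.
- **Arm:** it had moved clear and reads no contact force.

**What disagreed:**
- **Final silhouette fit:** one fit from the side camera alone put the board level (pitch 0.4°) but at height 3 mm instead of 6 and 2 mm nearer the strip. Height and depth are hard to separate in that view, and 3 mm would be below the bay floor, so I trusted the contact height.
- **Cameras:** the side and top cameras differed by a steady 4 to 5 mm. I allowed for this by comparing the board with the deck in the same picture.

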